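# Clear the lapping plate, then set the ram's keeper screw

## Task

Get the hand lapping slide ready to run: with the scraper block in the gripper, sweep the four loose stone chips off the dark lapping plate into its catch tray (do not push them with the fingers) and set the scraper back down on the worktop. Then take the black knurled knob of the keeper screw, turn it clockwise until the screw seats on the ram, back it off a quarter turn for running clearance, and finish still gripping the knob at that setting so that the lock ring can be nipped up; leave the ram drawn back and do not disturb the dish, vial and pot standing near.

Things in the scene. Friction and masses are not known exactly. Their poses are not given: they have to be found in the camera images.
- lap_slide: Hand lapping slide, fixed: grey-green cast bed 130 mm (its x) by 270 mm (its y). Origin: centre of the bed at worktop level, z up. At its -y end a guide bridge for the ram (y = -111 to -79 mm, top at z = 104 mm) with a brass lock ring under the knob (25 mm across, z = 104 to 112 mm). Ram's chuck and specimen: x = -38 to 38 mm, up to y = -28 mm, z to 74 mm.
- plate_edge (a point): Middle of the dark lapping plate's open end edge, on its top face (36 mm above the worktop); axes as the lapping slide. The level plate reaches 185 mm from here to -y and is 100 mm wide, between steel side rails 10 mm higher (inner faces at x = -51 and +51 mm). Beyond this edge (+y) the plate drops off into the catch tray.
- tray_floor (a point): Centre of the aluminium catch tray's floor, 12 mm above the worktop; axes as the lapping slide. Inside 124 mm (x) by 67 mm (y); walls on three sides, tops no higher than the lapping plate's top; the fourth side is the plate's open end.
- scraper: Scraper block standing upright on its scraping edge, loose, 160 g: white nylon bar 92 mm long (its x), 24 mm thick (its y), 20 mm high, under a beech grip 80 x 26 mm; 61 mm high in all. Origin: centre of the underside; z up. Grip it across the 26 mm of beech with the fingertips 25 mm above the underside, so that they pass over the chips.
- chip_a: Loose stone chip, flat irregular flake about 26 x 20 x 11 mm, pale buff, on the lapping plate at the start, at y = 30 to 105 mm in the frame of the lapping slide. Origin: its middle.
- chip_b: Loose stone chip, flat irregular flake about 26 x 20 x 11 mm, brown, on the lapping plate at the start, at y = 30 to 105 mm in the frame of the lapping slide. Origin: its middle.
- chip_c: Loose stone chip, flat irregular flake about 26 x 20 x 11 mm, whitish, on the lapping plate at the start, at y = 30 to 105 mm in the frame of the lapping slide. Origin: its middle.
- chip_d: Loose stone chip, flat irregular flake about 26 x 20 x 11 mm, grey-brown, on the lapping plate at the start, at y = 30 to 105 mm in the frame of the lapping slide. Origin: its middle.
- keeper_screw: Keeper screw in the bridge, vertical axis. Origin: on the axis, middle of the black knurled round knob (36 mm across, 22 mm high), 126 mm above the worktop when seated. Free height under the knob: 3 mm to the lock ring, 11 mm to the bridge. It rises 2 mm a turn. This frame does not turn with the knob; its axes are those of the lapping slide.
- screw_turn (a joint): Angle of the keeper screw, rad: 0 = seated on the ram (firm stop), growing as it is unscrewed (anticlockwise seen from above), at most 4.0; 1.9 to 3.2 at the start. Stays where it is left (friction about 0.1 N m). The white line on the knob's top points to the lapping slide's -x at 0 and turns with the knob. Fingers gripping at 40 N slip round the knob once it has seated.
- ram (a joint): Travel of the ram (square steel bar with chuck and black ball handle, under the bridge) towards the lapping plate, m: 0 = drawn back, as at the start; stiff, about 12 N.
- dish: Clear petri dish with fragments, 90 mm across, 14 mm high, loose bystander. Origin: centre of its underside.
- vial: Glass vial with blue screw cap, 29 mm across, 66 mm high, loose bystander. Origin: centre of its underside.
- pot: Specimen pot with red lid, 59 mm across, 78 mm high, loose bystander. Origin: centre of its underside.
Mind the look-alikes: they are no part of the job. Several things look just like the scraper: the one meant starts farthest to the robot's left.

How it is judged (in metres and radians):
On the way, in this order (a step that is already met when the one before it is completed fails the run):
1. all four chips lie in the catch tray, pushed there with the scraper, which is still in the gripper (y of chip_a in the frame of lap_slide between 0.135 and 0.203 m and x of chip_a in the frame of lap_slide between -0.063 and 0.063 m and z of each of chip_a, chip_b, chip_c, chip_d in the frame of lap_slide below 0.034 m and y of chip_b in the frame of lap_slide between 0.135 and 0.203 m and x of chip_b in the frame of lap_slide between -0.063 and 0.063 m and y of chip_c in the frame of lap_slide between 0.135 and 0.203 m and x of chip_c in the frame of lap_slide between -0.063 and 0.063 m and y of chip_d in the frame of lap_slide between 0.135 and 0.203 m and x of chip_d in the frame of lap_slide between -0.063 and 0.063 m and contact force between the fingers and scraper above 1 N), for 0.1 s.
2. the scraper stands or lies on the worktop, clear of the lapping slide, let go (height (world z) of scraper below 0.02 m and contact force between scraper and lap_slide below 0.1 N and contact force between the fingers and scraper below 0.1 N and linear speed of scraper below 0.03 m/s), for 0.2 s.
3. the keeper screw is seated on the ram (within 0.08 rad of its stop) (value of joint screw_turn below 0.08 rad), for 0.1 s.
At the end, for the whole second after the job is handed in: Fingers grip the knob (over 5 N, TCP within 15 mm of its axis) and hold it still, a quarter turn (75 to 105 degrees) back from its seat; all chips in the catch tray; scraper released on the worktop, clear of the lapping slide; ram drawn back within 15 mm (all of step 2 and value of joint screw_turn between 1.31 and 1.83 rad and velocity of joint screw_turn between -0.05 and 0.05 rad/s and contact force between the fingers and keeper_screw above 5 N and horizontal distance between the grasp point and keeper_screw below 0.015 m and value of joint ram below 0.015 m and y of chip_a in the frame of lap_slide between 0.135 and 0.203 m and x of chip_a in the frame of lap_slide between -0.063 and 0.063 m and z of each of chip_a, chip_b, chip_c, chip_d in the frame of lap_slide below 0.034 m and y of chip_b in the frame of lap_slide between 0.135 and 0.203 m and x of chip_b in the frame of lap_slide between -0.063 and 0.063 m and y of chip_c in the frame of lap_slide between 0.135 and 0.203 m and x of chip_c in the frame of lap_slide between -0.063 and 0.063 m and y of chip_d in the frame of lap_slide between 0.135 and 0.203 m and x of chip_d in the frame of lap_slide between -0.063 and 0.063 m); the arm keeps its last pose, push and grip.
It fails at once if the fingers or the arm touch a stone chip (contact force between any of the fingers, the arm and chip_a above 0.5 N or contact force between any of the fingers, the arm and chip_b above 0.5 N or contact force between any of the fingers, the arm and chip_c above 0.5 N or contact force between any of the fingers, the arm and chip_d above 0.5 N).
It fails at once if the dish, vial or pot is moved by more than 30 mm or knocked over (distance of any of dish, vial, pot from where it was at the start of the episode above 0.03 m or angle between any of dish, vial, pot's own z axis and vertical above 0.5 rad).
It fails at once if the ram is pushed more than 15 mm out of its drawn-back place (value of joint ram above 0.015 m).
It also fails if it takes over 72 s, if anything falls off the work surface, if the arm or the gripper's body presses on something with over 40 N, if the wrist force passes 120 N, or if a joint passes its speed limit or range.

## Robot

A 7-joint arm with a two-finger parallel gripper is mounted at the origin on a cart in front of the work surface, level with it; the furniture and walls round the work are solid. World frame = base frame: x ahead of the robot, y to its left, z up, the work surface at z = 0. Lengths are in m, angles in degrees, forces in N, time in s.
With the tool pointing down it reaches from about 0.35 to 0.9 m from the base axis. Payload 7.2 kg.
Tool frame: the origin (TCP) lies between the finger pads, 19 mm behind the fingertips; this is the grasp point; z points along the fingers, y is the line along which they close (so a half turn about z gives the same grasp; the last joint's range is limited). The gripper opens to 88 mm and grips with 3 to 60 N. Pads are 20 mm wide; open, the fingers measure 115 mm over their backs; the gripper's body (75 mm by 178 mm) begins 61 mm behind the grasp point.
Start: joints at [64.446, 23.554, -0.728, 91.456, 0.321, 64.991, -4.71], TCP at [0.231, -0.581, 0.241] pointing down, gripper open.
Joint ranges: [-169.25, 169.25], [-16.82, 113.86], [-84.01, 82.57], [7.8, 145.47], [-59.2, 239.2], [7.22, 106.19], [-163.78, 163.78]. Speed limits (degrees/s): [136.94, 136.94, 172.46, 172.46, 180, 180, 180].

## Interface

Orientations are given as a 3x3 rotation matrix whose columns are the frame's x, y, z axes.
In Python, from plant import * gives the robot as it stands. The module is installed in compiled form; this text tells all that it offers.
- The arm moves only by the shell command python3 -m creep 'ROWS' [FORCE]. ROWS is JSON, a list of rows, each a list of 7 numbers: the shift along the world's x, y, z in m, then the turn, a rotation vector about the world's x, y, z in degrees, then the opening, from -1 (shut) to 1 (fully open). A call has 1 to 10 rows; each row shifts and turns the commanded pose from where the row before left it; what a row does not reach is not made up. A row lasts 1/8 s, in which the tool goes at most 62.5 mm and 10.7 degrees, less where a joint would pass 70% of its speed; a pose out of reach is approached as far as the arm can. A call with a gripper value outside its range is refused whole. The fingers move at their own pace and stop on an object; FORCE is the grip in N (left out, the last holds). Time passes only in rows, so rows that do not move let the fingers close. It gives the time, the measured TCP pose, the force, the opening and the grip force at its end, in the units of the state.
- state(): the state, without advancing time (a new reading comes with each control period).
- camera(name): name is "scene" or "top"; returns (picture, depth): 420x560x3 uint8, red, green, blue; 420x560 float32, m along the optical axis (not along the pixel's ray), 0 where there is no reading.
- camera_model(name): a dict with "K" (3x3 intrinsics, pixels), "rvec" (rotation vector, rad) and "tvec" (3), from world to camera coordinates, as OpenCV has them. Camera axes: x right, y down, z forward; pixel columns grow to the right and rows downward; lengths in m; the calibration is good to about 2 mm. A picture is of the moment at which its call begins. camera_model takes no time and is no camera call.
- job_done(): hands the job in; it is judged then, once.
The state is a dict: "time_s": time; "qpos": joint angles; "joint_velocities": joint speeds; "effort": joint torques, N m; "ee_pos": TCP position; "ee_rot": TCP orientation; "wrist_force": force on the tool from outside, world axes, zero at the start; "ft_torque": the same for the moment, N m; "finger_gap": opening from 0.0 (shut) to 1.0 (fully open); "grasp_force": force on a finger pad.
Only numpy, scipy, OpenCV 4.12 (cv2) and the standard library are available. Lean on these libraries where they do the work, as an engineer would, in place of code of your own. Each camera call takes 0.05 s, during which the arm holds its last target. There are 200 camera calls.

## Working session

There is one attempt and no reset: what is moved stays moved. The work goes in short steps, Python scripts to look and compute and a shell command to move; the robot and the scene stay as the last step left them, time stands still between calls to the robot, and variables do not carry over. Pictures are saved under pics/ and viewed, at most 10 in all, crops included, and the job is handed in when it is done.

```bash
mkdir -p pics
cat > h.py <<'E'
from plant import *
import numpy as np, cv2
def snap(n,f):
    p,d=camera(n); cv2.imwrite('pics/'+f+'.png',p[:,:,::-1]); np.savez(''+f+'.npz',p=p,d=d); return p,d
def mats(n):
    m=camera_model(n); R=cv2.Rodrigues(np.array(m['rvec'],float))[0]; return np.array(m['K'],float),R,np.array(m['tvec'],float).ravel()
def ray(n,u,v,z):
    K,R,t=mats(n); c=-R.T@t; d=R.T@np.linalg.inv(K)@np.array([u,v,1.]); return c+d*(z-c[2])/d[2]
def cloud(n,d):
    K,R,t=mats(n); v,u=np.mgrid[:d.shape[0],:d.shape[1]]; c=np.stack([(u-K[0,2])/K[0,0]*d,(v-K[1,2])/K[1,1]*d,d],-1); return (c-t)@R
def proj(n,P):
    K,R,t=mats(n); c=K@(R@np.array(P,float)+t); return c[:2]/c[2]
E
python3 - <<'E'
from h import *
for n in('scene','top'):
    snap(n,n+'0'); K,R,t=mats(n); print(n,-R.T@t,R[2],K[0,0])
s=state(); print(s['time_s'],s['ee_pos'],np.round(s['ee_rot'],3),s['finger_gap'])
E
```

```text
scene [-0.73184009  0.54451105  0.77097012] [ 0.78278235 -0.47154565 -0.40607449] 440.5570963587128
top [-0.00265465 -0.00452139  1.65416807] [ 0.31991678 -0.11844031 -0.94001337] 488.00159594193815
0.1 [ 0.23035036 -0.580552    0.24058488] [[ 0.929  0.369 -0.001]
 [ 0.369 -0.929  0.001]
 [-0.    -0.001 -1.   ]] 1.0017591230731253
```

View pics/top0.png

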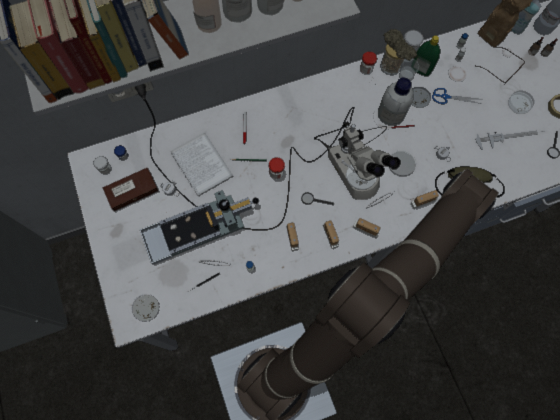

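View pics/scene0.png

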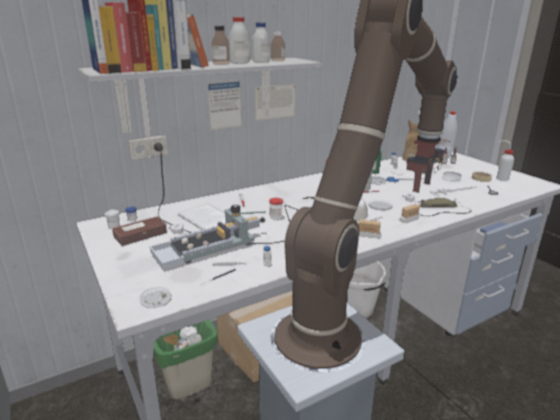

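The top view shows four scraper-like blocks: (293,236), (331,233), (367,227) and (425,199). The robot's left is the left of the picture, so (293,236) is the one meant. The slide is at about (200,228), with its tray at the left end (156,246) and its knob near (224,205). The vial is at (250,266), the pot at (277,167) and the dish at (145,307).

Run:
```python
from h import *
z=np.load('top0.npz'); p=z['p']; d=z['d']
c=p[175:285,130:310,::-1]; cv2.imwrite('pics/c1.png',cv2.resize(c,None,fx=4.4,fy=4.4,interpolation=cv2.INTER_CUBIC))
W=cloud('top',d); np.set_printoptions(precision=4,suppress=True)
for n,(u,v),h in[('A',(293,236),.061),('B',(331,233),.061),('C',(367,227),.061),('D',(425,199),.061)]:
    print(n,ray('top',u,v,h),W[v,u])
# scraper points by height
x,y,zz=W[...,0],W[...,1],W[...,2]
print('table z',np.median(zz[200:290,230:290]))
def rect(m,name):
    P=np.stack([x[m],y[m]],1).astype(np.float32); r=cv2.minAreaRect(P); print(name,m.sum(),r, np.median(zz[m]))
b=np.zeros(d.shape,bool); b[215:258,280:306]=1
rect(b&(zz>.05),'scr'); rect(b&(zz>.03),'scr30')
b=np.zeros(d.shape,bool); b[190:270,135:260]=1
rect(b&(zz>.117)&(zz<.16),'knob')
rect(b&(zz>.09)&(zz<.112),'bridge')
```

```text
A [ 0.4191 -0.2319  0.061 ] [ 0.4196 -0.2322  0.0591]
B [ 0.3841 -0.3572  0.061 ] [ 0.3837 -0.3568  0.0628]
C [ 0.3612 -0.481   0.061 ] [ 0.361  -0.4807  0.062 ]
D [ 0.3848 -0.713   0.061 ] [ 0.3851 -0.7137  0.0596]
table z 0.0004056477504460978
scr 175 ((0.2254379838705063, -0.13688461482524872), (0.042691927403211594, 0.5257018804550171), 64.51597595214844) 0.059553939502418454
scr30 199 ((0.2265697717666626, -0.13773861527442932), (0.04325979948043823, 0.5284801721572876), 64.51597595214844) 0.05897362070897851
knob 104 ((0.5813588500022888, -0.04552363604307175), (0.03352959454059601, 0.036542199552059174), 49.84440994262695) 0.13704878116905156
bridge 242 ((0.5820537209510803, -0.04564974084496498), (0.1283179372549057, 0.03214253857731819), 2.3723926544189453) 0.10387054767905524
```

View pics/c1.png

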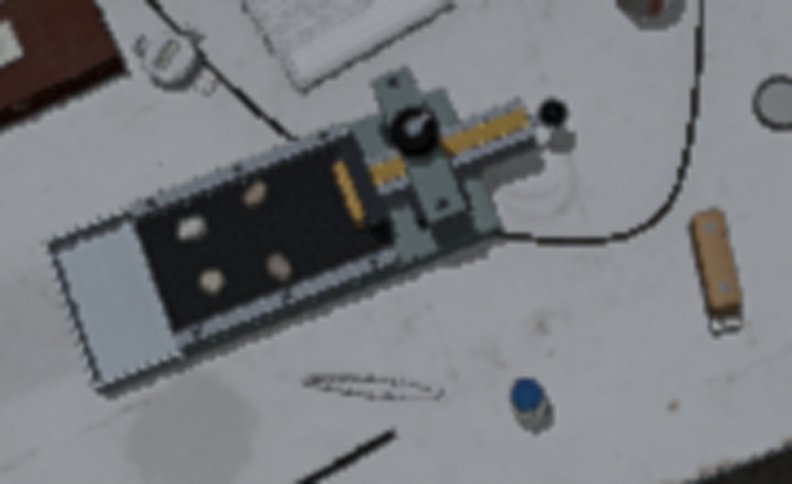

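The crop confirms it: the scraper is the beech block at crop (715,260), with white nylon showing at its end. The chips are at (190,228), (255,192), (211,280) and (279,265). The knob is at (413,130) with its white line pointing up and to the right.

Run:
```python
from h import *
np.set_printoptions(precision=4,suppress=True)
z=np.load('top0.npz'); p=z['p']; W=cloud('top',z['d']); hsv=cv2.cvtColor(p,cv2.COLOR_RGB2HSV)
def rr(m,h,name,box):
    m=m.astype(np.uint8); k=np.zeros_like(m); k[box[1]:box[3],box[0]:box[2]]=1; m&=k
    n,l,s,c=cv2.connectedComponentsWithStats(m)
    out=[]
    for i in range(1,n):
        if s[i,4]<12: continue
        v,u=np.nonzero(l==i); P=np.array([ray('top',a,b,h)[:2] for a,b in zip(u,v)],np.float32)
        q=cv2.minAreaRect(P); print(name,s[i,4],c[i],'mean',P.mean(0),'rect',np.array(q[0]),np.array(q[1]),q[2]); out.append(q)
    return out
S=(hsv[...,1]>80)&(hsv[...,2]>90)
rr(S,.061,'beech',(280,215,306,258))
a=np.radians(2.4); X=np.array([np.cos(a),np.sin(a)]);Y=np.array([-X[1],X[0]]); K=np.array([.5815,-.0455]); O=K+.095*Y
print('O',O)
loc=lambda P:(np.array(P)[:2]-O)@np.stack([X,Y],1)
g=hsv[...,2]
dark=(g<50)
for q in rr(dark,.036,'plate',(150,195,225,262)): print(loc(q[0]))
L=(W[...,:2]-O)@np.stack([X,Y],1)
chip=(g>70)&(abs(L[...,0])<.049)&(L[...,1]>.0)&(L[...,1]<.125)&(W[...,2]>.03)
for q in rr(chip,.043,'chip',(140,190,240,270)): print('   local',loc(q[0]))
# edges: tray/plate outline checks
for n,(lx,ly,h) in dict(edgeL=(-.05,.135,.036),edgeR=(.05,.135,.036),tl=(-.065,.205,.036),tr=(.065,.205,.036),knob=(0,-.095,.138)).items():
    P=O+lx*X+ly*Y; print(n,(proj('top',[*P,h])-[130,175])*4.4, proj('top',[*P,h]))
# white line
b=p[198:214,214:234].astype(int).sum(2)
for r in b: print(*['%3d'%v for v in r])
# bystanders
for n,u,v,h in(('vial',250,264,.066),('pot',277,164,.078),('dish',145,307,.01)): print(n,ray('top',u,v,h))
```

```text
beech 121 [292.2314 233.5207] mean [ 0.4283 -0.2326] rect [ 0.4291 -0.2327] [0.0216 0.075 ] 80.87552642822266
O [0.5775 0.0494]
plate 56 [220.9821 205.1607] mean [ 0.6199 -0.0376] rect [ 0.6191 -0.0356] [0.0248 0.0418] 71.67838287353516
plate 1285 [189.9432 227.544 ] mean [0.5787 0.0892] rect [0.5814 0.0762] [0.0988 0.2111] 2.7437875270843506
plate 74 [202.2973 242.6081] mean [0.5118 0.0653] rect [0.513  0.0627] [0.0081 0.1538] 2.636824369430542
plate 15 [175.8    253.1333] mean [0.5076 0.1614] rect [0.5078 0.1606] [0.0053 0.0297] 2.664189338684082
[ 0.038  -0.0867]
[0.005  0.0266]
[-0.0639  0.016 ]
[-0.065  0.114]
chip 14 [187.5 218.5] mean [0.6106 0.0874] rect [0.6106 0.0874] [0.0104 0.0112] 73.07704162597656
chip 21 [172.9524 226.1905] mean [0.6011 0.1428] rect [0.6016 0.1425] [0.0138 0.0148] 73.63539123535156
chip 17 [193. 235.] mean [0.5466 0.087 ] rect [0.5466 0.087 ] [0.0155 0.0097] 25.183443069458008
chip 17 [177.6471 238.4706] mean [0.553  0.1401] rect [0.5525 0.1392] [0.014  0.0107] 69.70382690429688
   local [0.0346 0.0365]
   local [0.028 0.092]
   local [-0.0293  0.0389]
[... 919 characters left out ...]
 34  44  74  60  43  42  28  12  91 223 297 291 286
277 276 267 188 118  69  28  29  34  36  41  42  37  15  23  73 167 265 285 285
277 279 276 265 200 170  84  19  26  37  32  24  14  12  49  96 137 183 262 277
270 280 288 307 325 304 201  64  10  13  11   2  18  38  99 141 143 144 178 259
273 301 314 306 320 320 276 143  76  60  58  63  74  96 146 184 180 160 163 232
319 323 319 273 294 285 273 214 172 143 137 138 139 152 204 268 267 229 210 321
311 311 331 284 281 283 285 282 235 192 185 181 184 207 270 280 275 252 191 288
260 281 287 282 281 278 279 280 212 268 279 280 274 275 280 276 278 271 192 150
vial [ 0.3769 -0.0623  0.066 ]
pot [ 0.6828 -0.272   0.078 ]
dish [0.3736 0.3128 0.01  ]
```

```bash
python3 - <<'E'
from h import *
np.set_printoptions(precision=4,suppress=True)
z=np.load('top0.npz'); W=cloud('top',z['d'])[212:260,280:308].reshape(-1,3)
q=W[(W[:,2]>.054)&(W[:,2]<.068)&(W[:,0]>.36)&(W[:,0]<.5)&(abs(W[:,1]+.233)<.05)]
print(len(q),cv2.minAreaRect(q[:,:2].astype(np.float32)),q.mean(0))
print(ray('top',385,163,.2),ray('top',345,130,.2))
z=np.load('top0.npz'); W=cloud('top',z['d']); print('microscope top',W[120:195,325:400][...,2].max(), W[163,385],W[165,395])
E
python3 -m creep '[[0.02,0.04,0,0,0,-5,1],[0.025,0.045,-0.01,0,0,-5,1],[0.025,0.045,-0.01,0,0,-5,1],[0.025,0.045,-0.01,0,0,-5,1],[0.025,0.045,-0.01,0,0,-5,1],[0.025,0.045,-0.02,0,0,-5.8,1],[0.025,0.045,-0.02,0,0,0,1],[0.028,0.038,-0.01,0,0,0,1],[0,0,0,0,0,0,1]]' 40
```

```text
157 ((0.42832842469215393, -0.23348231613636017), (0.025693528354167938, 0.08150763064622879), 81.3265609741211) [ 0.4274 -0.2334  0.0599]
[ 0.5103 -0.5846  0.2   ] [ 0.6682 -0.5097  0.2   ]
microscope top 1.6541680680789927 [ 0.4883 -0.5597  0.2625] [ 0.4671 -0.5812  0.2744]
time_s: 1.23
ee_pos: [0.43, -0.2292, 0.1504]
ee_rot: [[0.988, -0.153, -0.001], [-0.153, -0.988, 0.002], [-0.001, -0.002, -1.0]]
wrist_force: [-0.4, -0.0, 0.4]
finger_gap: 0.997
grasp_force: 0.0
```

```bash
python3 -m creep '[[-0.0015,-0.0043,-0.04,0,0,0,1],[0,0,-0.035,0,0,0,1],[0,0,-0.02,0,0,0,1],[0,0,-0.011,0,0,0,1],[0,0,0,0,0,0,0.3],[0,0,0,0,0,0,-1],[0,0,0,0,0,0,-1],[0,0,0,0,0,0,-1],[0,0,0,0,0,0,-1],[0,0,0,0,0,0,-1]]' 40
```

```text
time_s: 2.48
ee_pos: [0.4271, -0.2371, 0.0454]
ee_rot: [[0.987, -0.159, 0.0], [-0.159, -0.987, 0.0], [0.0, -0.0, -1.0]]
wrist_force: [0.1, 0.3, 0.4]
finger_gap: 0.36
grasp_force: 0.3
```

```bash
python3 -m creep '[[0,0.002,-0.0012,0,0,0,-1],[0,0,0,0,0,0,-1],[0,0,0,0,0,0,-1],[0,0,0,0,0,0,-1],[0,0,0,0,0,0,-1]]' 40
```

```text
time_s: 3.1
ee_pos: [0.4272, -0.2361, 0.0449]
ee_rot: [[0.987, -0.16, 0.001], [-0.16, -0.987, -0.001], [0.001, 0.001, -1.0]]
wrist_force: [-1.7, -0.8, 7.8]
finger_gap: 0.292
grasp_force: 40.0
```

```bash
python3 -m creep '[[0,0,0.03,0,0,0,-1],[0,0,0.06,0,0,0,-1],[0.01,0.03,0.055,0,0,2,-1],[0.03,0.05,0.03,0,0,3,-1],[0.03,0.05,0,0,0,3,-1],[0.03,0.05,0,0,0,3,-1],[0.03,0.05,0,0,0,0.8,-1],[0.02,0.06,0,0,0,0,-1],[0,0,0,0,0,0,-1],[0,0,0,0,0,0,-1]]'; python3 -c "
from h import *
snap('scene','s1');p,d=snap('top','t1');s=state();print(s['ee_pos'],s['time_s'],s['ee_rot'][0])
a=p[165:285,130:270,::-1];q=np.load('s1.npz')['p'][190:290,140:290,::-1]
a=cv2.resize(a,(560,480),interpolation=2);cv2.imwrite('pics/t1c.png',a);cv2.imwrite('pics/s1c.png',cv2.resize(q,(750,500),interpolation=2))"
```

```text
time_s: 4.35
ee_pos: [0.5747, 0.051, 0.2162]
ee_rot: [[0.999, 0.047, -0.001], [0.047, -0.999, -0.001], [-0.001, 0.001, -1.0]]
wrist_force: [0.1, -0.5, -0.9]
finger_gap: 0.293
grasp_force: 40.0
[0.57485058 0.04954944 0.21664338] 4.45 [ 9.99025819e-01  4.41240578e-02 -6.92858538e-04]
```

View pics/s1c.png

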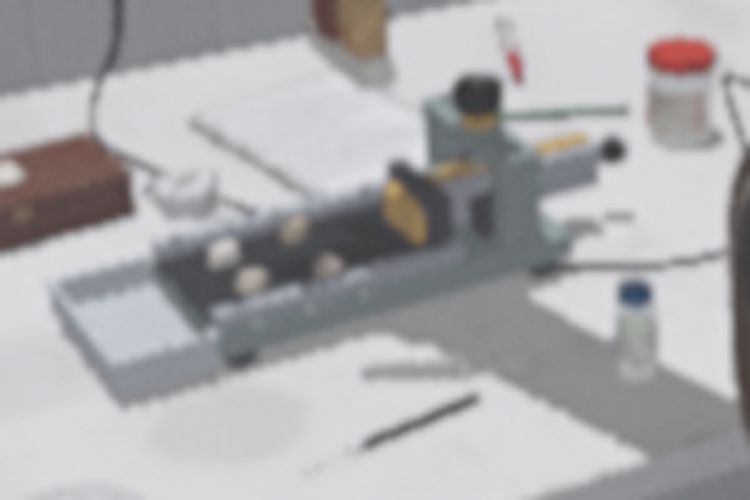

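The scene view shows all four chips undisturbed at crop (223,252), (295,230), (250,280) and (328,266), the knob at (478,95), and the scraper held clear above.

Run:
```python
from h import *
np.set_printoptions(precision=4,suppress=True)
f=lambda x,y:((x+.5)/5-.5+140,(y+.5)/5-.5+190)
for n,x,y,h in(('knobmid',478,96,.1265),('c1',223,252,.042),('c2',295,230,.042),('c3',250,280,.042),('c4',328,266,.042),('edge+',157,268,.036),('edge-',205,332,.036),('railtop- end',222,312,.046),('railtop+ end',157,248,.046)): print(n,ray('scene',*f(x,y),h))
# occupied by held scraper: its depth cloud in top & scene
for c in('s1','t1'):
    W=cloud({'s':'scene','t':'top'}[c[0]],np.load(c+'.npz')['d']); m=(abs(W[...,0]-.576)<.07)&(abs(W[...,1]-.05)<.07)&(W[...,2]>.16)&(W[...,2]<.185)
    q=W[m]; print(c,len(q)); 
    if len(q): print(np.percentile(q,[2,50,98],axis=0)); 
print(state()['ee_pos'],state()['qpos'])
```

```text
knobmid [ 0.5814 -0.0461  0.1265]
c1 [0.6018 0.1423 0.042 ]
c2 [0.6079 0.0873 0.042 ]
c3 [0.5542 0.1399 0.042 ]
c4 [0.5463 0.0869 0.042 ]
edge+ [0.6131 0.1861 0.036 ]
edge- [0.5126 0.1861 0.036 ]
railtop- end [0.5151 0.1729 0.046 ]
railtop+ end [0.6228 0.182  0.046 ]
s1 48
[[0.5273 0.0395 0.1734]
 [0.5522 0.0594 0.1795]
 [0.6155 0.0634 0.1845]]
t1 4
[[0.5307 0.0511 0.1693]
 [0.5324 0.0553 0.1747]
 [0.5392 0.0567 0.1834]]
[0.5749 0.0495 0.2166] [   3.1824   21.2949  -16.8172   99.1205    6.9785   60.6523 -103.455 ]
```

```bash
python3 -m creep '[[0.0,0.001,-0.04,0,0,0,-1],[0,0,-0.04,0,0,0,-1],[0,0,-0.03,0,0,0,-1],[0,0,-0.012,0,0,0,-1],[0,0,0,0,0,0,-1],[0,0,0,0,0,0,-1]]'
```

```text
time_s: 5.2
ee_pos: [0.5761, 0.052, 0.0963]
ee_rot: [[0.999, 0.046, 0.002], [0.046, -0.999, 0.0], [0.002, -0.0, -1.0]]
wrist_force: [-0.3, 0.1, -1.1]
finger_gap: 0.297
grasp_force: 40.0
```

```bash
python3 -m creep '[[0.0015,0.0015,-0.008,0,0,0,-1],[0,0,-0.006,0,0,0,-1],[0,0,0,0,0,0,-1],[0,0,0,0,0,0,-1]]'; python3 -c "
from h import *
p,d=snap('scene','s2');cv2.imwrite('pics/s2c.png',cv2.resize(p[160:290,140:290,::-1],(690,598),interpolation=2))"
```

```text
time_s: 5.7
ee_pos: [0.5767, 0.0538, 0.0808]
ee_rot: [[0.999, 0.046, -0.0], [0.046, -0.999, -0.0], [-0.0, 0.0, -1.0]]
wrist_force: [-0.1, -0.8, -1.5]
finger_gap: 0.293
grasp_force: 40.0
```

View pics/s2c.png

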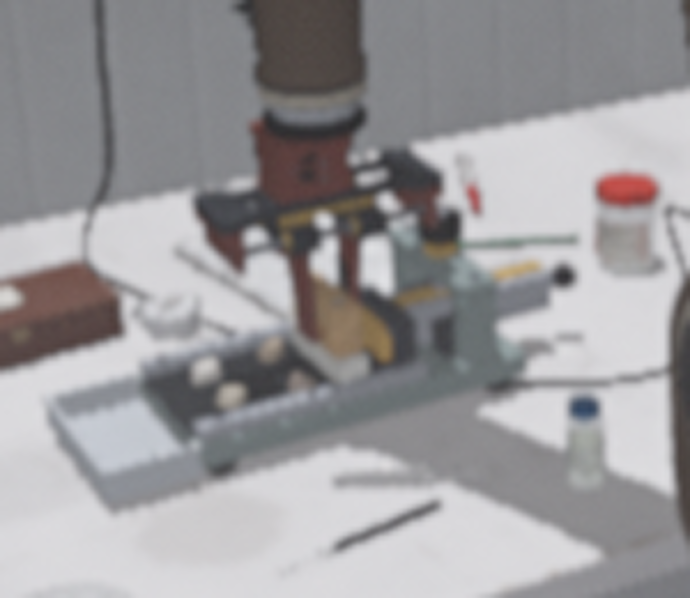

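The scraper is down behind the chips, at crop (345,350), between the rails and clear of the chuck.

```bash
python3 -m creep '[[-0.0005,0.01,0,0,0,0,-1],[-0.0005,0.012,0,0,0,0,-1],[-0.0005,0.012,0,0,0,0,-1],[-0.0005,0.012,0,0,0,0,-1],[-0.0005,0.012,0,0,0,0,-1],[-0.0005,0.012,0,0,0,0,-1],[-0.0005,0.012,0,0,0,0,-1],[-0.0005,0.01,0,0,0,0,-1],[0,0,0,0,0,0,-1]]'; python3 -c "
from h import *
p,d=snap('scene','s3');cv2.imwrite('pics/s3c.png',cv2.resize(p[180:290,140:290,::-1],(750,550),interpolation=2))"
```

```text
time_s: 6.88
ee_pos: [0.5726, 0.147, 0.0809]
ee_rot: [[0.999, 0.048, 0.0], [0.048, -0.999, 0.0], [0.0, -0.0, -1.0]]
wrist_force: [-0.2, -0.0, -1.7]
finger_gap: 0.299
grasp_force: 40.0
```

View pics/s3c.png

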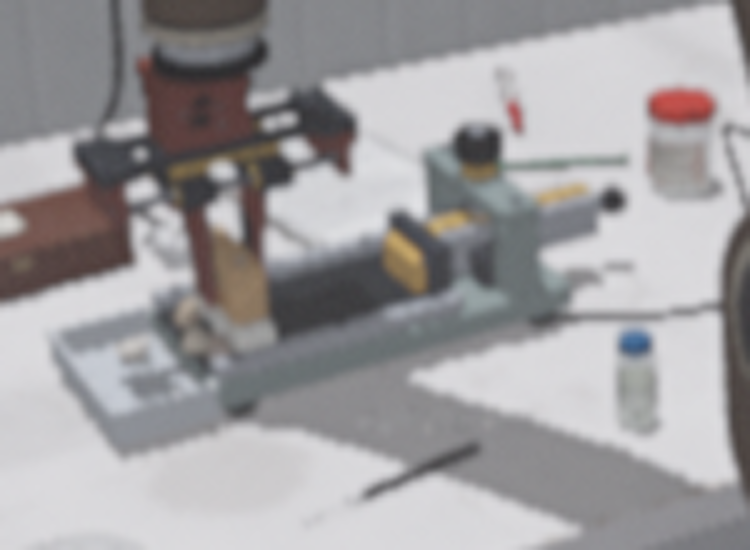

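One chip, at crop (133,350), is already in the tray. The others are in front of the blade at about (190,330), so I continue the sweep.

```bash
python3 -m creep '[[-0.0003,0.007,0,0,0,0,-1],[-0.0003,0.007,0,0,0,0,-1],[-0.0003,0.007,0,0,0,0,-1],[-0.0003,0.007,0,0,0,0,-1],[-0.0003,0.007,0,0,0,0,-1],[-0.0003,0.007,0,0,0,0,-1],[-0.0003,0.006,0,0,0,0,-1],[0,0,0,0,0,0,-1],[0,0,0,0,0,0,-1]]'; python3 -c "
from h import *
snap('scene','s4')
p,d=snap('top','t4');q=np.load('s4.npz')['p'];cv2.imwrite('pics/s4c.png',cv2.resize(np.hstack([q[200:280,140:240,::-1],p[205:285,130:230,::-1]]),(800,320),interpolation=2))"
```

```text
time_s: 8.05
ee_pos: [0.5707, 0.1935, 0.0809]
ee_rot: [[0.999, 0.046, -0.0], [0.046, -0.999, -0.0], [-0.0, 0.0, -1.0]]
wrist_force: [-0.9, 0.2, -1.4]
finger_gap: 0.292
grasp_force: 40.0
```

View pics/s4c.png

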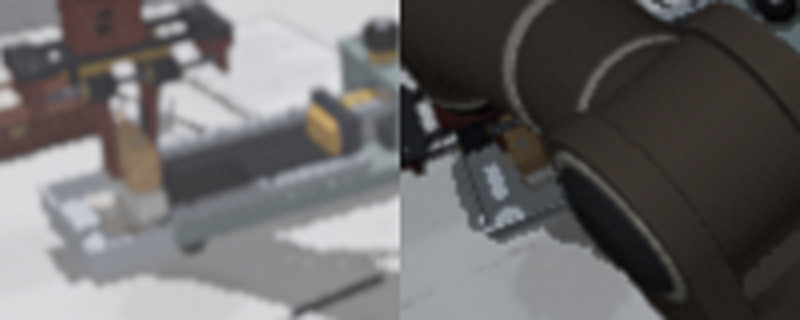

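The plate looks clear and the chips are in the tray in front of the blade, near (100,215). I'll advance a little, then lift and look.

```bash
python3 -m creep '[[-0.0003,0.006,0,0,0,0,-1],[0,0.003,0,0,0,0,-1],[0,0,0,0,0,0,-1],[0,0,0.03,0,0,0,-1],[0,0,0.06,0,0,0,-1],[0,-0.04,0.04,0,0,0,-1],[0,-0.05,0.01,0,0,0,-1],[0,-0.05,0,0,0,0,-1],[0,0,0,0,0,0,-1]]'
python3 - <<'E'
from h import *
np.set_printoptions(precision=4,suppress=True)
snap('scene','s5'); p,d=snap('top','t5'); q=np.load('s5.npz')['p']
cv2.imwrite('pics/s5c.png',cv2.resize(np.hstack([q[210:290,140:240,::-1],p[205:285,130:230,::-1]]),(800,320),interpolation=2))
W=cloud('scene',np.load('s5.npz')['d']); a=np.radians(2.6); X=np.array([np.cos(a),np.sin(a)]);Y=np.array([-X[1],X[0]]); O=np.array([.582,-.0457])+.095*Y
L=(W[...,:2]-O)@np.stack([X,Y],1)
hsv=cv2.cvtColor(q,cv2.COLOR_RGB2HSV)
m=((abs(L[...,0])<.06)&(L[...,1]>.13)&(L[...,1]<.2)&(W[...,2]>.016)&(W[...,2]<.06))
n,l,s,c=cv2.connectedComponentsWithStats(m.astype(np.uint8))
for i in range(1,n):
    if s[i,4]>3: k=l==i; print(s[i,4],c[i],L[k].mean(0),L[k].min(0),L[k].max(0),np.percentile(W[k][:,2],[5,50,95]))
E
```

```text
time_s: 9.28
ee_pos: [0.5705, 0.0572, 0.2211]
ee_rot: [[0.999, 0.039, 0.0], [0.039, -0.999, -0.003], [0.0, 0.003, -1.0]]
wrist_force: [0.7, 0.9, -2.3]
finger_gap: 0.287
grasp_force: 40.0
170 [171.8294 250.7824] [0.0055 0.1466] [-0.0598  0.1302] [0.0589 0.1775] [0.0174 0.025  0.0398]
5 [162.2 242.6] [0.058  0.1603] [0.0565 0.1548] [0.0599 0.1643] [0.036  0.0372 0.0414]
4 [158.25 248.5 ] [0.0578 0.1763] [0.0561 0.1733] [0.0596 0.1807] [0.0167 0.0199 0.0233]
```

View pics/s5c.png

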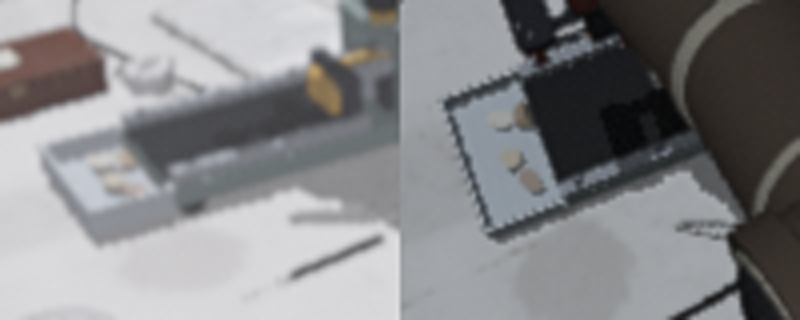

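All four chips are in the tray; in the right half they are at (500,120), (524,115), (513,160) and (532,180). The brown one at (524,115) is nearest the plate end, so I check its pose.

Run:
```python
from h import *
np.set_printoptions(precision=4,suppress=True)
z=np.load('t5.npz'); W=cloud('top',z['d']); p=z['p']; a=np.radians(2.6); X=np.array([np.cos(a),np.sin(a)]);Y=np.array([-X[1],X[0]]); O=np.array([.582,-.0457])+.095*Y
L=(W[...,:2]-O)@np.stack([X,Y],1)
for v in range(229,253):
    print(v,*['%2d/%3d'%(W[v,u,2]*1000,L[v,u,1]*1000) if p[v,u].astype(int)[0]-p[v,u].astype(int)[2]>8 else '  .   ' for u in range(152,170)])
```

```text
229   .      .      .      .      .      .      .      .      .      .      .      .      .      .      .      .      .      .   
230   .      .      .      .      .      .      .      .      .      .      .      .      .      .      .      .      .      .   
231   .      .      .      .      .      .      .      .    27/140   .      .      .      .      .      .      .      .      .   
232   .      .      .      .      .      .      .    18/146 25/142 29/138   .      .      .      .      .      .      .      .   
233   .      .      .      .      .      .      .    21/146 27/143 23/140 10/138   .      .      .      .      .      .      .   
234   .      .      .      .      .      .    21/151 26/147 27/144 24/141 17/138   .      .      .      .      .      .      .   
235   .      .      .      .      .      .      .    27/148 22/145 30/141 18/139   .      .      .      .      .      .      .   
236   .      .      .      .      .      .      .      .    28/146 20/144   .      .      .      .      .      .      .      .   
237   .      .      .      .      .      .      .      .    
[... 1316 characters left out ...]
.      .      .      .      .      .      .      .   
248   .      .      .      .      .      .      .      .      .    22/157 26/153   .      .      .      .      .      .      .   
249   .      .      .      .      .      .      .      .    22/161 20/158 20/155 19/152   .      .      .      .      .      .   
250   .      .      .      .      .      .      .      .      .    27/159 19/157 22/153 21/150   .      .      .      .      .   
251   .      .      .      .      .      .      .      .      .      .    22/157 21/154 19/151   .      .      .      .      .   
252   .      .      .      .      .      .      .      .      .      .      .      .      .      .      .      .      .      .
```

```bash
python3 -m creep '[[-0.02,-0.05,0,0,0,-3,-1],[-0.025,-0.05,0,0,0,-3,-1],[-0.025,-0.05,0,0,0,-3,-1],[-0.025,-0.05,0,0,0,-2,-1],[-0.025,-0.05,0,0,0,0,-1],[-0.023,-0.045,-0.02,0,0,0,-1],[0,0,-0.05,0,0,0,-1],[0,0,-0.05,0,0,0,-1],[0,0,-0.03,0,0,0,-1],[0,0,0,0,0,0,-1]]'
```

```text
time_s: 10.62
ee_pos: [0.4267, -0.2301, 0.0691]
ee_rot: [[0.99, -0.143, -0.004], [-0.143, -0.99, 0.003], [-0.004, -0.002, -1.0]]
wrist_force: [0.4, 0.0, -0.6]
finger_gap: 0.296
grasp_force: 40.0
```

```bash
python3 -m creep '[[0,0,-0.012,0,0,0,-1],[0,0,-0.008,0,0,0,-1],[0,0,-0.003,0,0,0,-1],[0,0,0,0,0,0,-1],[0,0,0,0,0,0,-1]]'
```

```text
time_s: 11.25
ee_pos: [0.4276, -0.2324, 0.0483]
ee_rot: [[0.989, -0.145, 0.001], [-0.145, -0.989, -0.0], [0.001, 0.0, -1.0]]
wrist_force: [0.2, 0.8, -0.3]
finger_gap: 0.291
grasp_force: 40.0
```

```bash
python3 -m creep '[[0,0,-0.0025,0,0,0,-1],[0,0,0,0,0,0,-1],[0,0,-0.001,0,0,0,-1],[0,0,0,0,0,0,-1]]'
```

```text
time_s: 11.75
ee_pos: [0.4273, -0.2323, 0.0447]
ee_rot: [[0.989, -0.145, 0.0], [-0.145, -0.989, -0.0], [0.0, 0.0, -1.0]]
wrist_force: [-1.8, 0.7, 3.3]
finger_gap: 0.291
grasp_force: 40.0
```

```bash
python3 -m creep '[[0,0,0,0,0,0,1],[0,0,0,0,0,0,1],[0,0,0,0,0,0,1],[0,0,0,0,0,0,1],[0,0,0,0,0,0,1],[0,0,0.01,0,0,0,1],[0,0,0.04,0,0,0,1],[0,0,0.06,0,0,0,1],[0,0,0.06,0,0,0,1],[0,0,0,0,0,0,1]]'; python3 -c "
from plant import *;s=state();print(s['qpos'],s['ee_pos'])"
```

```text
time_s: 13.0
ee_pos: [0.4297, -0.2333, 0.2197]
ee_rot: [[0.989, -0.146, 0.009], [-0.146, -0.989, -0.004], [0.009, 0.003, -1.0]]
wrist_force: [-0.7, 0.2, -0.3]
finger_gap: 1.001
grasp_force: 0.0
[ 27.32168442  11.49493386  -5.18904355 111.56237692   1.26822809
  56.44597121 -76.82507739] [ 0.429734   -0.2333339   0.21968714]
```

```bash
python3 -m creep '[[0,0,0.02,0,0,-10,1],[0,0,0,0,0,0,1]]' ; python3 -c "
from plant import *;s=state();print(s['qpos'],s['ee_pos'])"
```

```text
time_s: 13.25
ee_pos: [0.4276, -0.2323, 0.235]
ee_rot: [[0.949, -0.314, 0.002], [-0.314, -0.949, -0.001], [0.002, 0.0, -1.0]]
wrist_force: [0.2, -0.1, 0.1]
finger_gap: 0.997
grasp_force: 0.0
[ 26.13697892  10.52554641  -3.8052058  110.48783024   0.82229491
  58.91211746 -86.32545293] [ 0.4276296  -0.23232983  0.23501826]
```

```bash
python3 -m creep '[[0.02,0.022,0,0,0,10.5,1],[0.02,0.022,0,0,0,10.5,1],[0.02,0.022,0,0,0,10.5,1],[0.02,0.022,0,0,0,10.5,1],[0.02,0.022,0,0,0,10.5,1],[0.02,0.022,0,0,0,10.5,1],[0.02,0.022,0,0,0,10.5,1],[0.012,0.03,0,0,0,10.5,1],[0,0,0,0,0,10.5,1],[0,0,0,0,0,10.5,1]]';python3 -m creep '[[0,0,0,0,0,10,1],[0,0,0,0,0,0,1],[0,0,0,0,0,0,1]]'; python3 -c "
from h import *;s=state();print(s['qpos'],s['ee_pos'])
p,d=snap('scene','s6');snap('top','t6')"
```

```text
time_s: 14.5
ee_pos: [0.5788, -0.0474, 0.2326]
ee_rot: [[0.046, 0.999, -0.002], [0.999, -0.046, 0.001], [0.001, -0.002, -1.0]]
wrist_force: [0.6, -1.2, 0.3]
finger_gap: 0.998
grasp_force: 0.0
time_s: 14.88
ee_pos: [0.579, -0.0483, 0.2336]
ee_rot: [[-0.114, 0.994, -0.001], [0.994, 0.114, 0.0], [0.001, -0.001, -1.0]]
wrist_force: [1.0, -0.5, -0.4]
finger_gap: 1.002
grasp_force: 0.0
[ 21.54602514  22.37629011 -28.40798535  96.8015108   11.61223811
  63.82326272  -3.69506492] [ 0.57902491 -0.04829037  0.23360871]
```

```bash
python3 -m creep '[[0.0025,0.0023,-0.03,0,0,8,1],[0,0,-0.03,0,0,7,1],[0,0,-0.025,0,0,0,1],[0,0,-0.012,0,0,0,1],[0,0,0,0,0,0,1],[0,0,0,0,0,0,1]]'
```

```text
time_s: 15.72
ee_pos: [0.5825, -0.0458, 0.1385]
ee_rot: [[-0.369, 0.93, 0.002], [0.93, 0.369, -0.0], [-0.001, 0.001, -1.0]]
wrist_force: [-0.3, 0.4, 0.6]
finger_gap: 0.998
grasp_force: 0.0
```

```bash
python3 -m creep '[[-0.0007,0,-0.0072,0,0,0,1],[0,0,0,0,0,0,-1],[0,0,0,0,0,0,-1],[0,0,0,0,0,0,-1],[0,0,0,0,0,0,-1],[0,0,0,0,0,0,-1],[0,0,0,0,0,0,-1],[0,0,0,0,0,0,-1],[0,0,0,0,0,0,-1],[0,0,0,0,0,0,-1]]' 40;python3 -c "
from plant import *;s=state();print(s['qpos'],s['ee_pos'],s['ft_torque'])"
```

```text
time_s: 16.98
ee_pos: [0.5839, -0.0448, 0.1306]
ee_rot: [[-0.369, 0.929, 0.006], [0.929, 0.369, 0.002], [-0.0, 0.006, -1.0]]
wrist_force: [10.1, 2.7, -7.1]
finger_gap: 0.402
grasp_force: 40.0
[ 21.60710279  29.412042   -29.52590253 102.36513878  17.65253995
  52.50971411   6.14985363] [ 0.58385348 -0.04484496  0.13058943] [ 0.44306413 -2.00007705 -0.00815513]
```

```bash
python3 -m creep '[[0.002,0.0008,0,0,0,0,-1],[0,0,0,0,0,-9,-1],[0,0,0,0,0,-9,-1],[0,0,0,0,0,-9,-1],[0,0,0,0,0,-9,-1],[0,0,0,0,0,-9,-1],[0,0,0,0,0,-9,-1],[0,0,-0.0003,0,0,-9,-1],[0,0,0,0,0,-9,-1],[0,0,0,0,0,0,-1]]';python3 -c "
from plant import *;s=state();print(s['qpos'],s['ee_pos'],s['ft_torque'])"
```

```text
time_s: 18.23
ee_pos: [0.5839, -0.0449, 0.1301]
ee_rot: [[0.769, 0.639, 0.001], [0.639, -0.769, -0.0], [0.001, 0.001, -1.0]]
wrist_force: [4.4, -0.1, -2.5]
finger_gap: 0.398
grasp_force: 40.0
[  9.07601526  27.05793333 -12.53138193 103.06924181   7.34933934
  50.57611208 -57.07669773] [ 0.58386799 -0.04485068  0.13007875] [ 0.10016341 -0.89932148 -0.07673436]
```

```bash
python3 -m creep '[[0,0,0,0,0,-9,-1],[0,0,0,0,0,-9,-1],[0,0,-0.0002,0,0,-9,-1],[0,0,0,0,0,0,-1]]';python3 -c "
from plant import *;s=state();print(s['qpos'][6],s['ft_torque'])"; python3 -m creep '[[0,0,0,0,0,-7,-1],[0,0,0,0,0,0,-1]]';python3 -c "
from plant import *;s=state();print(s['qpos'][6],s['ft_torque'])"; python3 -m creep '[[0,0,0,0,0,-7,-1],[0,0,0,0,0,0,-1]]';python3 -c "
from plant import *;s=state();print(s['qpos'][6],s['ft_torque'])"; python3 -m creep '[[0,0,0,0,0,-7,-1],[0,0,0,0,0,0,-1]]';python3 -c "
from plant import *;s=state();print(s['qpos'][6],s['ft_torque'])"
```

```text
time_s: 18.73
ee_pos: [0.5839, -0.0448, 0.1299]
ee_rot: [[0.975, 0.223, 0.001], [0.223, -0.975, 0.0], [0.001, 0.0, -1.0]]
wrist_force: [5.9, 1.0, -1.9]
finger_gap: 0.401
grasp_force: 40.0
-80.67162750250682 [ 0.23198279 -0.97162244 -0.03495877]
time_s: 18.98
ee_pos: [0.5838, -0.0448, 0.1299]
ee_rot: [[0.995, 0.104, 0.001], [0.104, -0.995, 0.0], [0.001, -0.0, -1.0]]
wrist_force: [4.6, 0.9, -2.3]
finger_gap: 0.403
grasp_force: 40.0
-86.7657936840624 [ 0.30959109 -1.07162742 -0.07927799]
time_s: 19.23
ee_pos: [0.5838, -0.0448, 0.1299]
ee_rot: [[1.0, -0.018, 0.001], [-0.018, -1.0, 0.0], [0.001, -0.0, -1.0]]
wrist_force: [5.1, 1.3, -2.3]
finger_gap: 0.396
grasp_force: 40.0
-92.91410490046445 [ 0.33697187 -1.10193704 -0.08965189]
time_s: 19.48
ee_pos: [0.5825, -0.0446, 0.1298]
ee_rot: [[0.99, -0.139, -0.001], [-0.139, -0.99, 0.0], [-0.001, -0.0, -1.0]]
wrist_force: [-0.6, 2.3, 2.8]
finger_gap: 0.402
grasp_force: 40.0
-99.02264324801118 [0.52390249 0.23107406 0.21965418]
```

```bash
python3 -m creep '[[0,0,0,0,0,-6,-1],[0,0,0,0,0,0,-1]]';python3 -c "
from plant import *;s=state();print(s['qpos'][6],s['ft_torque'])"; python3 -m creep '[[0,0,0,0,0,-6,-1],[0,0,0,0,0,0,-1]]';python3 -c "
from plant import *;s=state();print(s['qpos'][6],s['ft_torque'])"; python3 -m creep '[[0,0,0,0,0,-6,-1],[0,0,0,0,0,0,-1],[0,0,0,0,0,0,-1]]';python3 -c "
from plant import *;s=state();print(s['qpos'][6],s['ft_torque'])"
```

```text
time_s: 19.73
ee_pos: [0.5815, -0.0442, 0.1297]
ee_rot: [[0.97, -0.242, -0.003], [-0.242, -0.97, 0.001], [-0.003, 0.0, -1.0]]
wrist_force: [-3.8, 3.7, 5.2]
finger_gap: 0.404
grasp_force: 40.0
-104.30602978523842 [0.71177512 0.96528367 0.24503408]
time_s: 19.98
ee_pos: [0.5818, -0.044, 0.1297]
ee_rot: [[0.94, -0.341, -0.003], [-0.341, -0.94, 0.001], [-0.003, 0.0, -1.0]]
wrist_force: [-4.5, 4.3, 4.9]
finger_gap: 0.405
grasp_force: 40.0
-109.54815228014583 [0.92311191 0.84619437 0.31891586]
time_s: 20.35
ee_pos: [0.5823, -0.0441, 0.1297]
ee_rot: [[0.9, -0.437, -0.002], [-0.437, -0.9, 0.001], [-0.002, -0.0, -1.0]]
wrist_force: [-2.9, 5.1, 4.5]
finger_gap: 0.402
grasp_force: 40.0
-114.73817947176958 [1.11762639 0.70117599 0.38082704]
```

```bash
for i in 1 2; do python3 -m creep '[[0,0,0,0,0,-6,-1],[0,0,0,0,0,-6,-1],[0,0,0,0,0,0,-1]]' | head -2;python3 -c "
from plant import *;s=state();print(s['qpos'][6],s['ft_torque'],s['effort'][6],s['wrist_force'])"; done
python3 - <<'E'
from h import *
p,_=snap('scene','s7');t,_=snap('top','t7')
cv2.imwrite('pics/s7c.png',cv2.resize(np.hstack([p[180:250,200:280,::-1],t[175:245,190:270,::-1]]),(800,350),interpolation=2))
E
```

```text
time_s: 20.72
ee_pos: [0.5832, -0.0443, 0.1298]
-125.3031282558621 [1.07689412 0.04428173 0.4565293 ] -1.1477484181523323 [-0.1062905   5.00762405  2.44175081]
time_s: 21.1
ee_pos: [0.5838, -0.0447, 0.1299]
-135.80928578830486 [ 1.00401614 -0.43948669  0.50692193] -1.163242980837822 [2.00877633 4.56645456 1.7742425 ]
```

View pics/s7c.png

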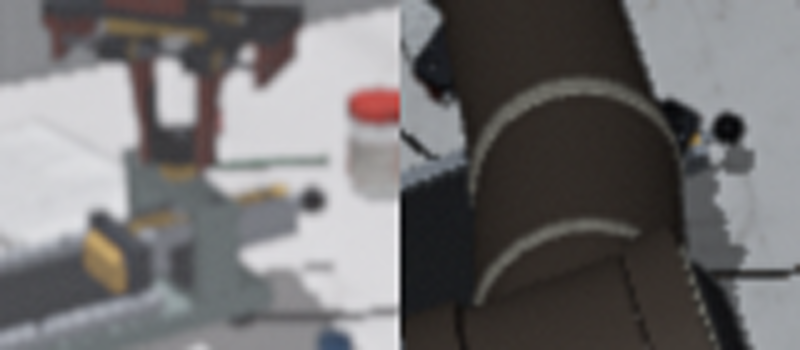

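```bash
python3 -m creep '[[0,0,0,0,0,0,-1]]' | sed -n 2,3p; python3 -m creep '[[0,0,0,0,0,9,-1],[0,0,0,0,0,9,-1],[0,0,0,0,0,9,-1],[0,0,0.0002,0,0,9,-1],[0,0,0,0,0,9,-1],[0,0,0,0,0,9,-1],[0,0,0,0,0,9,-1],[0,0,0.0002,0,0,9,-1],[0,0,0,0,0,9,-1],[0,0,0,0,0,9,-1]]'; python3 -m creep '[[0,0,0,0,0,0,-1],[0,0,0,0,0,0,-1]]';python3 -c "
from plant import *;s=state();print(s['qpos'][6],s['ft_torque'],s['effort'][6])"
```

```text
ee_pos: [0.5838, -0.0447, 0.13]
ee_rot: [[0.642, -0.767, 0.001], [-0.767, -0.642, 0.0], [0.0, -0.001, -1.0]]
time_s: 22.58
ee_pos: [0.5838, -0.045, 0.1304]
ee_rot: [[0.765, 0.645, 0.002], [0.645, -0.765, 0.001], [0.002, 0.0, -1.0]]
wrist_force: [2.3, 4.6, 2.2]
finger_gap: 0.399
grasp_force: 40.0
time_s: 22.82
ee_pos: [0.5838, -0.045, 0.1304]
ee_rot: [[0.768, 0.641, 0.002], [0.641, -0.768, 0.001], [0.002, 0.0, -1.0]]
wrist_force: [1.5, 5.1, 3.4]
finger_gap: 0.405
grasp_force: 40.0
-56.927323392560986 [ 1.02395766 -0.42184192  0.12144405] -0.04851282108575106
```

```bash
python3 -m creep '[[0,0,0,0,0,0,1],[0,0,0,0,0,0,1],[0,0,0,0,0,0,1],[0,0,0,0,0,0,1],[0,0,0.02,0,0,0,1],[0,0,0.05,0,0,0,1],[0,-0.05,0.03,0,0,0,1],[-0.03,-0.05,0,0,0,0,1],[-0.03,-0.05,0,0,0,0,1],[-0.03,-0.05,0,0,0,0,1]]'|head -2
python3 - <<'E'
from h import *
t,_=snap('top','t8'); t=t.astype(int)
cv2.imwrite('pics/t8c.png',cv2.resize(t[195:260,135:315,::-1].astype(np.uint8),(792,286),interpolation=2))
for r in t[198:212,216:232].sum(2): print(*['%3d'%v for v in r])
c=proj('top',[.5825,-.0455,.1375]); print(c)
for deg in(75,90,105,121):
    th=np.radians(180+2.6+deg); print(deg,proj('top',[.5825+.015*np.cos(th),-.0455+.015*np.sin(th),.1375])-c)
E
```

```text
time_s: 24.08
ee_pos: [0.492, -0.2467, 0.2303]
273 296 302 301 299 295 278 278 272 258 205 282 298 299 294 299
302 293 301 302 288 260 167 151 119 128 171 212 278 302 298 292
313 271 301 291 209 118  51  48  45  36  53  94 201 293 298 294
280 215 294 255  97  35  52 104 123  76  83 153 253 276 297 295
264 205 247 124  38  50 131 247 274 201 172 284 392 224 291 299
199 135 136  51  40  88 227 349 355 309 164 159 138 145 304 315
186 119  91  40  38  92 219 335 319 239  87  52  42 147 337 370
198 123  88  39  34  52 127 245 200 124  50  40  49 162 347 357
276 148 105  39  30  40  50  76  65  48  44  36  35 139 303 327
284 207 127  73  33  38  51  47  50  39  45  19  24  86 189 284
298 286 215 174  91  16  31  33  38  32  15  16  66 124 152 200
311 332 349 328 220  72  23  27  15  16  13  41 113 152 156 163
340 337 349 346 301 153  79  50  48  59  72 110 165 198 194 187
348 297 317 310 298 239 186 130 126 134 153 166 223 295 289 250
[223.67394618 203.74442176]
75 [ 4.50160184 -0.58247618]
90 [ 4.22427485 -1.64836655]
105 [ 3.66004641 -2.60053703]
121 [ 2.78604693 -3.41862855]
```

View pics/t8c.png

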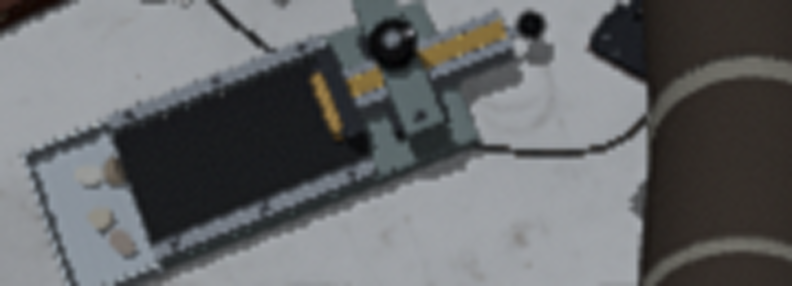

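The white line now runs from the knob centre (223.7,203.7) to about (228,201.9), which is about 92° from the seat, so the back-off is right. The four chips are still in the tray. Next I regrip the knob.

```bash
python3 -m creep '[[0.03,0.05,0,0,0,0,1],[0.03,0.05,0,0,0,0,1],[0.03,0.05,0,0,0,0,1],[0.0,0.05,-0.02,0,0,0,1],[0,0,-0.03,0,0,0,1],[0,0,-0.03,0,0,0,1],[0,0,0,0,0,0,1],[0,0,0,0,0,0,1]]'
```

```text
time_s: 25.12
ee_pos: [0.5837, -0.0451, 0.1511]
ee_rot: [[0.77, 0.638, 0.001], [0.638, -0.77, -0.0], [0.001, 0.001, -1.0]]
wrist_force: [-0.6, -0.6, 0.6]
finger_gap: 0.999
grasp_force: 0.0
```

```bash
python3 -m creep '[[0,0,-0.012,0,0,0,1],[0,0,-0.008,0,0,0,1],[0,0,0,0,0,0,-1],[0,0,0,0,0,0,-1],[0,0,0,0,0,0,-1],[0,0,0,0,0,0,-1],[0,0,0,0,0,0,-1],[0,0,0,0,0,0,-1],[0,0,0,0,0,0,-1],[0,0,0,0,0,0,-1]]' 40; python3 -m creep '[[0,0,0,0,0,0,-1],[0,0,0,0,0,0,-1],[0,0,0,0,0,0,-1]]'; python3 -c "
from plant import *;s=state();print(s['ft_torque'],s['effort'][6])"
```

```text
time_s: 26.38
ee_pos: [0.5833, -0.0453, 0.1302]
ee_rot: [[0.77, 0.638, 0.0], [0.638, -0.77, -0.0], [0.0, 0.0, -1.0]]
wrist_force: [0.9, -1.0, 0.8]
finger_gap: 0.4
grasp_force: 40.0
time_s: 26.75
ee_pos: [0.5833, -0.0453, 0.1302]
ee_rot: [[0.77, 0.638, 0.0], [0.638, -0.77, -0.0], [0.0, 0.0, -1.0]]
wrist_force: [1.1, -0.4, -0.1]
finger_gap: 0.399
grasp_force: 40.0
[-0.34948521 -0.35828716  0.01229765] -0.008318766485899687
```

```bash
python3 -c "
from plant import *;print(job_done())"
```

```text
the job is handed in; nothing more can be done
None
```

The job is handed in at 26.8 s of the allowed 72, though no verdict came back: all four chips are in the tray, the scraper is back on the worktop, and the keeper screw was seated then backed off a quarter turn (about 92° by its white line), with the knob still gripped at 40 N.

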